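# Set up the trimming stand: damper to the mark, bar in the V-blocks

### The arm

A 6-joint arm with a two-finger parallel gripper is mounted at the origin on the work surface. World frame = base frame: x ahead of the robot, y to its left, z up, the work surface at z = 0. Lengths are in m, angles in rad, forces in N, time in s.
With the tool pointing down it reaches from about 0.375 to 0.9 m from the base axis. Payload 3.1 kg.
Tool frame: the origin (TCP) lies at the very end of the fingers, on their centre line; the grasp point (between the pads) lies 19 mm behind it; z points along the fingers, y is the direction in which the jaws open and shut (so a half turn about z gives the same grasp; the last joint's range is limited). The gripper opens to 85 mm and grips with 20 to 120 N. Pads are 22 mm wide; open, the fingers measure 114 mm over their backs; the gripper's body (76 mm by 85 mm) begins 54 mm behind the grasp point. The pads swing forward as they close: fully open they stand 13 mm farther back than shut.
Start: joints at [-1.353, 0.527, 1.433, -0, 1.181, -0.178], TCP at [0.242, -0.576, 0.231] pointing down, gripper open.
Joint ranges: [-3.08, 3.08], [-0.75, 2.2], [0.22, 2.44], [-1.43, 4.57], [0, 2.65], [-2.85, 2.85]. Speed limits (rad/s): [2.79, 2.79, 3.14, 3.14, 3.14, 3.14].

### API

Orientations are given as a unit quaternion [x, y, z, w].
In Python, from station import manip gives the robot as it stands. The module is installed in compiled form; this text tells all that it offers.
- The arm moves only by the tool send_rows, never from a script. Its argument "commands" is a list of rows, each an object with "delta_pos": the shift along the world's x, y, z in cm, a list of three; "yaw": the turn about the world's z in rad. A call has 1 to 10 rows; each row shifts and turns the pose as measured when the row begins; what a row does not reach is not made up. A row lasts 1/8 s, in which the tool goes at most 62.5 mm and 10.7 degrees, less where a joint would pass 70% of its speed; a pose out of reach is approached as far as the arm can. A call is refused whole if a number of a shift passes 6.25 or a number of a turn 0.188, either way. A call with a gripper value outside its range is refused whole. "grip" is the closure, from -1 (fully open) to 1 (shut), set as the call begins (left out, the last holds). The fingers move at their own pace and stop on an object; "force" is the grip in N (left out, the last holds). Time passes only in rows, so rows that do not move let the fingers close. It gives the time, the measured TCP pose, the force and the opening at its end, in the units of the state.
- manip.sense(): the state, without advancing time (a new reading comes with each control period).
- manip.snapshot(name): name is "scene" or "top"; returns the picture (400x640x3 uint8, blue, green, red); there is no depth.
- manip.get_calibration(name): a dict with "fx", "fy", "cx", "cy" (pixels), "world_to_cam" (4x4, takes a point from world to camera coordinates). Camera axes: x right, y down, z forward; pixel columns grow to the right and rows downward; lengths in m; the calibration is good to about 2 mm. A picture is of the moment at which its call begins. get_calibration takes no time and is no camera call.
- manip.sign_off(): hands the job in, once; it reports no verdict.
The state is a dict: "t": time; "q": joint angles; "qd": joint speeds; "tau": joint torques, N m; "tcp_pos": TCP position; "tool_rot": TCP orientation; "force": force on the tool from outside, world axes, zero at the start; "ft_torque": the same for the moment, N m; "finger_gap": opening from 0.0 (shut) to 1.0 (fully open).
Only numpy, scipy, OpenCV 4.12 (cv2) and the standard library are available. Lean on these libraries where they do the work, as an engineer would, in place of code of your own. Each camera call takes 0.05 s, during which the arm holds its last target. There are 200 camera calls.

### The job

Get the trimming stand ready for the next bar: swing the lever of its extraction damper round to the orange mark, and take the green bar out of the moulder's sloping chute and lay it gently, level and centred, in the stand's two V-blocks, either way round. Let go of both and leave the other things on the bench where they are.

Things in the scene. Friction and masses are not known exactly. Their poses are not given: they have to be found in the camera images.
- damper (a joint): Damper lever on top of the silver duct: a flat steel handle with a thin red centre line, turning level about an upright shaft. At angle q it points along (-cos q, -sin q) of the stand's x, y: 0 = shut, 1.571 = fully open, growing anticlockwise from above. The orange mark is at 1.047 (60 degrees). Friction holds it where it is left, no spring: about 3 N at the grip moves it.
- lever_grip (a point): On the axis of the lever's upright round black grip (26 mm diameter, 48 mm tall), 112 mm from the shaft, 150 mm above the bench, 21 mm below the grip's top and 27 mm above its foot. It turns with the lever. Within 80 mm nothing but the lever itself stands higher than 136 mm; the blue extraction unit behind is 149 mm high.
- shaft (a point): Axis of the damper shaft (upright), 114 mm above the bench, fixed on the stand at its (130, -170) mm. The lever turns about it; a small steel wing nut stands on it.
- orange_mark (a point): Outer end of the orange mark, a radial stripe 10 mm wide on the white quadrant plate under the lever, 95 mm from the shaft and 112 mm above the bench. The other marks are thin and black.
- bar: Lime-green plastic bar, 28 mm diameter, 190 mm long, 0.11 kg, thin stub on its upper end. Origin at its centre, x along its axis. It starts in the moulder's chute, sloping 30 degrees, lower end towards the robot and against a stop (26 mm wide), centre 115 mm above the bench. The chute below it is a V only 22 mm wide, so fingers pass down both sides of the bar. Lift it square off the chute.
- moulder: Black bench moulder, fixed: housing 240 x 240 mm, 247 mm high, blue hopper to 325 mm. Origin on the bench under the middle of the starting bar; x points uphill along the chute to the housing, whose front is at x = 140 mm; a brass nozzle at 222 mm height reaches forward to x = 95 mm.
- stand: Trimming stand, fixed: base plate 115 x 260 mm (x, y), 12 mm thick, silver hood behind it (front at x = 100 mm, 111 mm high). Origin on the bench midway between its two dark V-blocks, z up. These stand at y = -55 and +55 mm, each 30 mm long in y, 54 mm wide, with a 90 degree V along y, bottom 50 mm and edges 68 mm above the bench; 80 mm free between them. Duct and damper on the -y side.
- seat (a point): Where the bar's centre lies when it is seated: 69.8 mm above the bench over the stand's origin, midway between the V-blocks; the bar then lies along the stand's y.
- pot: Small lime-green plastic plant pot, 86 mm wide, 78 mm tall, loose, beside the chute; leave it. Origin at the centre of its underside.
- flange: Aluminium flanged cone, 84 mm wide, 70 mm tall, loose; leave it. Origin at the centre of its underside.
- mould: Aluminium mould half, 70 x 95 x 34 mm, loose, beside the stand; leave it. Origin at the centre of its underside.
- jar: Jar of red plastic flakes, 68 mm wide, 105 mm tall, steel lid, loose; leave it. Origin at the centre of its underside.
- nippers: Blue-handled nippers, 145 mm long, 14 mm thick, loose; leave them. Origin on the underside at the joint, x towards the jaws.
- hexkey: Dark steel hex key, 120 mm by 32 mm, 8 mm thick, loose; leave it. Origin near the middle of its long leg, x along it.
- brush: Bench brush, 170 mm long, lying flat, loose; leave it. Origin at its middle, x along it.
Mind the look-alikes: they are no part of the job. What is meant by the bar is not purple, and is the larger of those in its own colour.

How it is judged:
By the outcome, as a careful person would: the job done as asked, in the order asked, and still so for the second after the job is handed in, with the robot touching nothing.
It also fails if it takes over 58 s, if anything falls off the work surface, if the arm or the gripper's body presses on something with over 40 N, if the wrist force passes 120 N, or if a joint passes its speed limit or range.

## Working session

There is one attempt and no reset: what is moved stays moved. The work goes in short steps, Python scripts to look and compute and a tool call to move; the robot and the scene stay as the last step left them, time stands still between calls to the robot, and variables do not carry over. Pictures are saved under pics/ and viewed, about 8 in all and at most 12, crops included, and the job is handed in when it is done.

Besides the shell and the picture viewer there is one more tool, called after "Emit:" by a JSON object that holds its "method" and its "body", one argument or row to a line. send_rows: Moves the arm, as the interface text tells. Its arguments: {"type":"object","properties":{"commands":{"type":"array","items":{"type":"object","properties":{"delta_pos":{"type":"array","items":{"type":"number"}},"yaw":{"type":"number"}}}},"grip":{"type":"number"},"force":{"type":"number"}},"required":["commands"]}

```bash
mkdir -p pics
python3 - <<'E'
from station import manip
import cv2,numpy as np
for n in("scene","top"):
    im=manip.snapshot(n); cv2.imwrite(f"pics/{n}0.png",im)
    c=manip.get_calibration(n); print(n,c['fx'],c['fy'],c['cx'],c['cy']); print(np.round(c['world_to_cam'],4).tolist())
s=manip.sense(); print(s['t'],s['tcp_pos'],s['tool_rot'],s['finger_gap'])
E
```

```text
scene 467.39174531217895 467.39174531217895 319.3292897065651 197.84422906926355
[[-0.779, 0.6269, -0.0158, 0.4291], [0.4199, 0.5027, -0.7556, -0.0863], [-0.4657, -0.5952, -0.6548, 1.8862], [0.0, 0.0, 0.0, 1.0]]
top 479.7364046268527 479.7364046268527 325.80330273989 203.82884554196556
[[-0.0252, -0.9996, 0.0089, -0.0491], [-0.9981, 0.0246, -0.0565, 0.5302], [0.0563, -0.0103, -0.9984, 1.5341], [0.0, 0.0, 0.0, 1.0]]
0.1 [ 0.24143189 -0.5757703   0.23039072] [ 9.80376778e-01  1.97130204e-01 -2.18907753e-05 -1.02759817e-03] 0.9996080581482124
```

View pics/scene0.png

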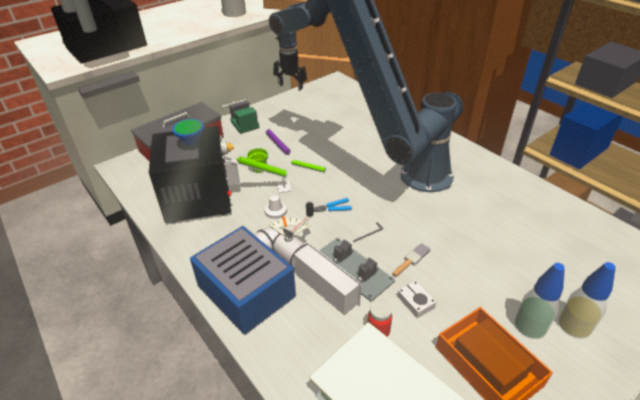

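View pics/top0.png

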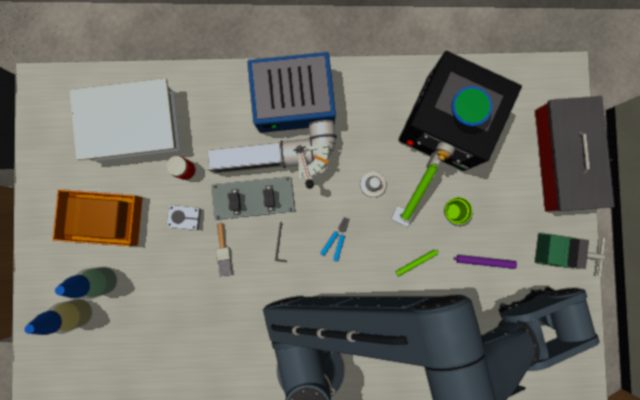

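```bash
cat > h.py <<'E'
import cv2,numpy as np
from station import manip
C={n:manip.get_calibration(n) for n in("scene","top")}
def ray(n,u,v):
    c=C[n];T=np.array(c['world_to_cam']);R=T[:3,:3]
    d=R.T@np.array([(u-c['cx'])/c['fx'],(v-c['cy'])/c['fy'],1]); return -R.T@T[:3,3],d
def on(n,u,v,z):
    o,d=ray(n,u,v); return o+d*(z-o[2])/d[2]
def proj(n,p):
    c=C[n];T=np.array(c['world_to_cam']);q=T[:3,:3]@np.array(p)+T[:3,3]
    return np.array([c['fx']*q[0]/q[2]+c['cx'],c['fy']*q[1]/q[2]+c['cy']])
def tri(a,b):
    A=[];B=[]
    for n,p in(("scene",a),("top",b)):
        o,d=ray(n,*p);d/=np.linalg.norm(d);P=np.eye(3)-np.outer(d,d);A.append(P);B.append(P@o)
    return np.linalg.lstsq(np.vstack(A),np.hstack(B),rcond=None)[0]
E
python3 - <<'E'
from h import *
t=cv2.imread("pics/top0.png");s=cv2.imread("pics/scene0.png")
a=cv2.resize(t[125:225,205:345],None,fx=5.6,fy=5.6,interpolation=cv2.INTER_CUBIC)
cv2.imwrite("pics/cropA.png",a)
b=cv2.resize(t[140:285,380:525],(396,396),interpolation=cv2.INTER_CUBIC)
c=cv2.resize(s[120:220,220:320],(396,396),interpolation=cv2.INTER_CUBIC)
cv2.imwrite("pics/cropB.png",np.hstack([b,c]))
for n,im in(("top",t),("scene",s)):
    h=cv2.cvtColor(im,cv2.COLOR_BGR2HSV)
    m=cv2.inRange(h,(33,140,70),(48,255,255))
    k,l,st,ce=cv2.connectedComponentsWithStats(m)
    for i in range(1,k):
        if st[i,4]>30:
            r=cv2.minAreaRect(np.argwhere(l==i)[:,::-1].astype(np.float32)); print(n,st[i].tolist(),np.round(cv2.boxPoints(r),1).tolist())
E
```

```text
top [402, 164, 36, 56, 522] [[400.6000061035156, 216.60000610351562], [430.3999938964844, 161.5], [438.5, 165.89999389648438], [408.70001220703125, 221.0]]
top [445, 198, 27, 27, 581] [[445.0, 198.0], [471.0, 198.0], [471.0, 224.0], [445.0, 224.0]]
top [396, 250, 42, 26, 260] [[395.29998779296875, 270.8999938964844], [435.8999938964844, 248.0], [438.70001220703125, 252.89999389648438], [398.1000061035156, 275.8999938964844]]
scene [237, 149, 49, 27, 517] [[236.3000030517578, 161.10000610351562], [242.60000610351562, 142.1999969482422], [290.29998779296875, 158.10000610351562], [284.0, 177.0]]
scene [292, 160, 33, 11, 134] [[291.5, 163.10000610351562], [292.3999938964844, 159.39999389648438], [324.6000061035156, 167.39999389648438], [323.70001220703125, 171.1999969482422]]
```

View pics/cropA.png

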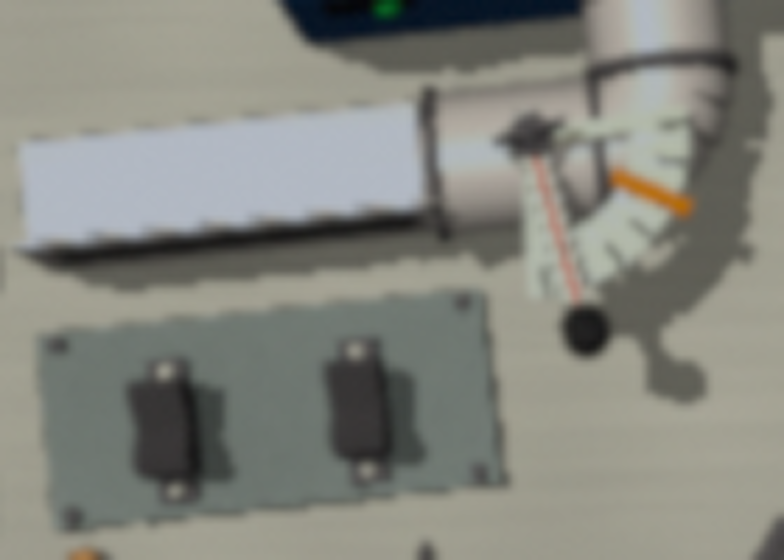

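View pics/cropB.png

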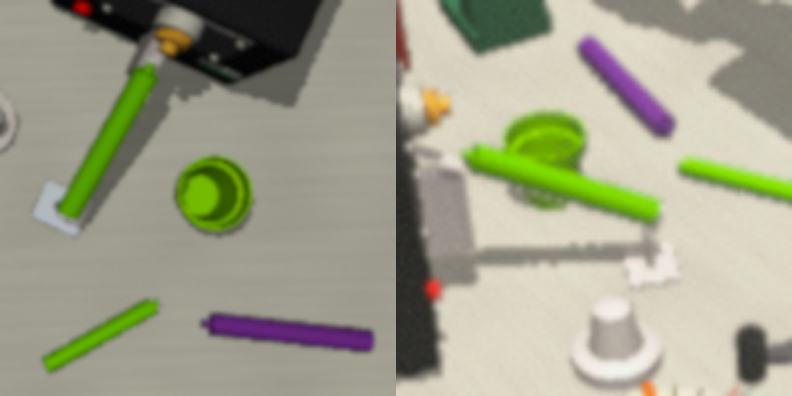

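Run:
```python
from h import *
from scipy.optimize import brentq
f=lambda x,y,z:on("top",205+x/5.6-.4,125+y/5.6-.4,z)
pl=[f(*p,.012) for p in((38,335),(487,290),(508,482),(58,530))]
print("plate",np.round(pl,4)[:,:2].tolist(),np.mean(pl,0))
v1=f(166,425,.064);v2=f(361,405,.064); print("V",v1,v2,(v1+v2)/2,v1-v2)
e=(pl[0]+pl[3]-pl[1]-pl[2])/2; print("y dir",np.degrees(np.arctan2(e[0],e[1])),np.hypot(*e[:2]))
y=e[:2]/np.hypot(*e[:2]);x=np.array([y[1],-y[0]])
o=((v1+v2)/2)[:2]; sh=o+.13*x-.17*y
print("stand x",x,"shaft pred",sh, "px",(proj("top",[*sh,.114])-[204.6,124.6])*5.6,"nut",f(530,135,.13))
ang=lambda p:np.arctan2(-((p-sh)@y),-((p-sh)@x))
g=f(586,328,.171)[:2];m=f(688,208,.112)[:2]
for n,p in(("grip",g),("mark",m)):print(n,p,ang(p),np.hypot(*(p-sh)))
q=1.047;print("mark pred",sh+.095*(-np.cos(q)*x-np.sin(q)*y),"grip target",sh+.112*(-np.cos(q)*x-np.sin(q)*y))
a=np.array([404.65,218.8]);b=np.array([434.45,163.7])
P=on("top",*a,.0796)
k=brentq(lambda k:np.hypot(*(on("top",*(a+k*(b-a)),.1746)-P)[:2])-.1645,.3,1.5)
Q=on("top",*(a+k*(b-a)),.1746);d=(Q-P)[:2]/.1645
print("bar",P,Q,"px",a+k*(b-a),"dir",d,np.degrees(np.arctan2(d[1],d[0])),"centre",P[:2]+.0893*d)
c=P[:2]+.0893*d
for L in(-.095,.095):print(proj("scene",[*(c+L*.866*d),.115+L*.5]),proj("top",[*(c+L*.866*d),.115+L*.5]))
```

```text
plate [[0.601, 0.3063], [0.6209, 0.0465], [0.5093, 0.0367], [0.4881, 0.2961]] [0.55483686 0.1714071  0.012     ]
V [0.54357406 0.22384193 0.064     ] [0.55208989 0.11501029 0.064     ] [0.54783198 0.16942611 0.064     ] [-0.00851583  0.10883164  0.        ]
y dir -4.525378483183277 0.26044861874877856
stand x [0.99688248 0.07890066] shaft pred [0.69083981 0.01021317] px [539.34704789 138.97257305] nut [0.69035567 0.01455762 0.13      ]
grip [ 0.58144702 -0.01404089] 0.1392031178920004 0.11204929007183854
mark [ 0.65147742 -0.06957956] 1.0335338750147283 0.08897346421399101
mark pred [ 0.6499623  -0.07554247] grip target [ 0.64264738 -0.09088821]
bar [ 0.4728105  -0.30439178  0.0796    ] [ 0.62107816 -0.37564452  0.1746    ] px [432.92727948 166.51550003] dir [ 0.90132314 -0.43314732] -25.667463205408442 centre [ 0.55329866 -0.34307184]
[283.55580899 174.33128991] [404.88314888 216.84350451]
[237.57862777 160.7389105 ] [432.93016074 164.88974253]
```

Three bar-like things are visible in the top view: lime in the chute (420,190), a smaller lime bar on the bench (417,262) and a purple bar (486,262). The chute one is lime and larger, so it's the bar, and the crop confirms this. The crop also shows the lever at about 9°, with its black grip near (309,183) and the orange mark near (328,162). The damper comes first.

Emit:
{"method": "send_rows", "body": {
  "commands": [
    {"delta_pos": [3,5,0]},
    {"delta_pos": [3,5,0]},
    {"delta_pos": [3,5,0]},
    {"delta_pos": [3,5,0]},
    {"delta_pos": [3,5,0]},
    {"delta_pos": [3,5,0]},
    {"delta_pos": [3,5,0]},
    {"delta_pos": [3,5,0]},
    {"delta_pos": [3,5,0]},
    {"delta_pos": [3,5,0]}
  ],
  "grip": -0.4,
  "force": 20
}}

```text
validation failed for argument at $.co...
```

Emit:
{"method": "send_rows", "body": {
  "commands": [
    {"delta_pos": [3,5,0],"yaw": 0},
    {"delta_pos": [3,5,0],"yaw": 0},
    {"delta_pos": [3,5,0],"yaw": 0},
    {"delta_pos": [3,5,0],"yaw": 0},
    {"delta_pos": [3,5,0],"yaw": 0},
    {"delta_pos": [3,5,0],"yaw": 0},
    {"delta_pos": [3,5,0],"yaw": 0},
    {"delta_pos": [3,5,0],"yaw": 0},
    {"delta_pos": [3,5,0],"yaw": 0},
    {"delta_pos": [3,5,0],"yaw": 0}
  ],
  "grip": -0.4,
  "force": 20
}}

```text
t: 1.35
tcp_pos: [0.5451, -0.0633, 0.2271]
tool_rot: [0.981, 0.192, -0.001, -0.001]
force: [0.1, 0.1, 0.9]
finger_gap: 0.698
```

Emit:
{"method": "send_rows", "body": {
  "commands": [
    {"delta_pos": [2,2.5,0],"yaw": 0},
    {"delta_pos": [1.6,2.2,0],"yaw": 0},
    {"delta_pos": [0,0,0],"yaw": 0},
    {"delta_pos": [0,0,0],"yaw": 0}
  ]
}}

```text
t: 1.85
tcp_pos: [0.5819, -0.0102, 0.2252]
tool_rot: [0.981, 0.196, -0.002, -0.002]
force: [-0.4, 0.1, -0.5]
finger_gap: 0.702
```

Run:
```python
from h import *
s=manip.sense();print(s['t'],s['tcp_pos'],s['tool_rot'])
t=manip.snapshot("top");c=manip.snapshot("scene")
a=cv2.resize(t[110:230,250:370],(396,396),interpolation=cv2.INTER_CUBIC)
b=cv2.resize(c[160:260,240:340],(396,396),interpolation=cv2.INTER_CUBIC)
cv2.imwrite("pics/c1.png",np.hstack([a,b]))
print(proj("scene",[.5814,-.014,.171]),proj("scene",s['tcp_pos']))
```

```text
1.85 [ 0.58190509 -0.01015653  0.22517534] [ 0.98062581  0.19586739 -0.00213752 -0.00210025]
[308.43294867 204.52552033] [308.5203636  192.39518241]
```

View pics/c1.png

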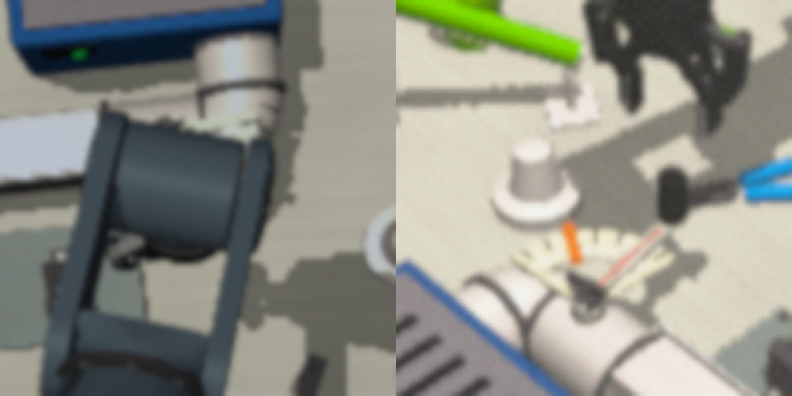

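The scene view shows the fingertips at about (300,187) and (319,192), straddling the grip top at (310,204), which agrees with the estimate. Next I go down onto the grip.

Emit:
{"method": "send_rows", "body": {
  "commands": [
    {"delta_pos": [0,-0.3,-2.5],"yaw": 0},
    {"delta_pos": [0,0,-2.5],"yaw": 0},
    {"delta_pos": [0,0,-2],"yaw": 0},
    {"delta_pos": [0,0,-1.2],"yaw": 0},
    {"delta_pos": [0,0,0],"yaw": 0}
  ]
}}

```text
t: 2.58
tcp_pos: [0.5807, -0.0189, 0.1427]
tool_rot: [0.981, 0.192, -0.001, -0.001]
force: [-0.1, -0.9, -0.1]
finger_gap: 0.697
```

Emit:
{"method": "send_rows", "body": {
  "commands": [
    {"delta_pos": [0,0,0],"yaw": 0},
    {"delta_pos": [0,0,0],"yaw": 0},
    {"delta_pos": [0,0,0],"yaw": 0},
    {"delta_pos": [0,0,0],"yaw": 0}
  ],
  "grip": 1,
  "force": 20
}}

```text
t: 3.08
tcp_pos: [0.5804, -0.0188, 0.144]
tool_rot: [0.981, 0.192, -0.001, -0.001]
force: [-0.5, 0.1, -3.5]
finger_gap: 0.298
```

Emit:
{"method": "send_rows", "body": {
  "commands": [
    {"delta_pos": [0.3,-0.93,0],"yaw": 0.08},
    {"delta_pos": [0.4,-0.9,0],"yaw": 0.08},
    {"delta_pos": [0.46,-0.86,0],"yaw": 0.08},
    {"delta_pos": [0.54,-0.82,0],"yaw": 0.08},
    {"delta_pos": [0.6,-0.76,0],"yaw": 0.08},
    {"delta_pos": [0.68,-0.7,0],"yaw": 0.08}
  ]
}}

```text
t: 3.82
tcp_pos: [0.6092, -0.0663, 0.144]
tool_rot: [0.905, 0.426, -0.002, -0.004]
force: [-1.6, 1.3, -0.9]
finger_gap: 0.298
```

Emit:
{"method": "send_rows", "body": {
  "commands": [
    {"delta_pos": [0.74,-0.64,0],"yaw": 0.08},
    {"delta_pos": [0.8,-0.58,0],"yaw": 0.08},
    {"delta_pos": [0.86,-0.54,0],"yaw": 0.08},
    {"delta_pos": [0.6,-0.34,0],"yaw": 0.05},
    {"delta_pos": [0,0,0],"yaw": 0}
  ]
}}

```text
t: 4.45
tcp_pos: [0.6382, -0.0872, 0.1441]
tool_rot: [0.831, 0.556, -0.004, -0.005]
force: [1.1, -0.8, -2.7]
finger_gap: 0.296
```

Emit:
{"method": "send_rows", "body": {
  "commands": [
    {"delta_pos": [0.4,-0.2,0],"yaw": 0},
    {"delta_pos": [0,0,0],"yaw": 0},
    {"delta_pos": [0,0,0],"yaw": 0}
  ]
}}

```text
t: 4.82
tcp_pos: [0.641, -0.0892, 0.1439]
tool_rot: [0.831, 0.556, -0.005, -0.005]
force: [-3.3, 0.1, -1.3]
finger_gap: 0.293
```

Run:
```python
from h import *
s=manip.sense();print(s['t'],s['tcp_pos'],s['force'])
c=manip.snapshot("scene")
cv2.imwrite("pics/c2.png",cv2.resize(c[180:260,240:340],(700,560),interpolation=cv2.INTER_CUBIC))
sh=np.array([.6906,.0125])
for q in(58,60,62):
  a=np.radians(184.5+q);u=np.array([np.cos(a),np.sin(a)]);print(q,[((proj("scene",[*(sh+r*u),z])-[239.5,179.5])*7).round(0).tolist() for r,z in((.0,.135),(.095,.112),(.112,.171))])
```

```text
4.825 [ 0.64102174 -0.08915176  0.14390275] [-3.27649776  0.05118166 -1.3398413 ]
58 [[329.0, 369.0], [303.0, 264.0], [290.0, 148.0]]
60 [[329.0, 369.0], [296.0, 265.0], [281.0, 149.0]]
62 [[329.0, 369.0], [289.0, 267.0], [273.0, 151.0]]
```

View pics/c2.png

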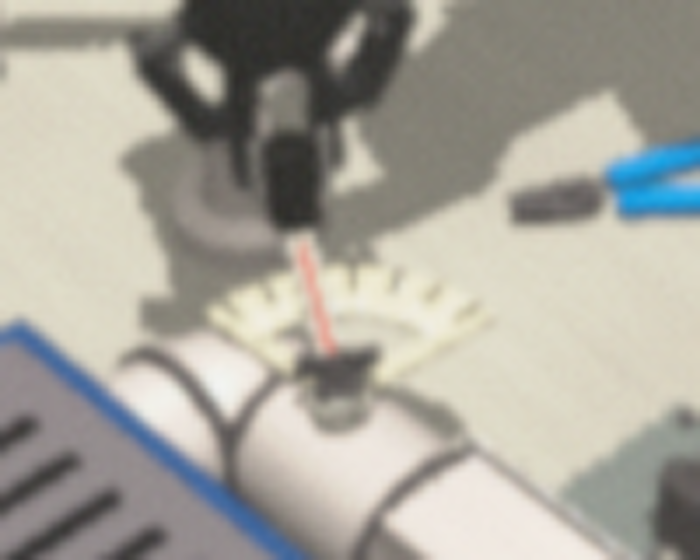

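The lever now covers the orange mark completely, so it sits at about 60°. I release it, go up and move on to the bar.

Emit:
{"method": "send_rows", "body": {
  "commands": [
    {"delta_pos": [0,0,0],"yaw": 0},
    {"delta_pos": [0,0,0],"yaw": 0},
    {"delta_pos": [0,0,0],"yaw": 0},
    {"delta_pos": [0,0,3],"yaw": 0},
    {"delta_pos": [0,0,5],"yaw": 0},
    {"delta_pos": [0,0,5],"yaw": 0},
    {"delta_pos": [-2,-3,0],"yaw": 0.18},
    {"delta_pos": [-2,-5,0],"yaw": 0.18},
    {"delta_pos": [-2,-5,0],"yaw": 0.18},
    {"delta_pos": [-2,-5,0],"yaw": 0.18}
  ],
  "grip": -0.3
}}

```text
t: 6.12
tcp_pos: [0.5634, -0.2702, 0.2813]
tool_rot: [0.571, 0.821, -0.003, 0.002]
force: [1.0, 1.0, 0.2]
finger_gap: 0.652
```

Emit:
{"method": "send_rows", "body": {
  "commands": [
    {"delta_pos": [-0.3,-2,0],"yaw": 0.17},
    {"delta_pos": [-0.3,-2,0],"yaw": 0.17},
    {"delta_pos": [-0.2,-2,0],"yaw": 0.17},
    {"delta_pos": [-0.2,-1,0],"yaw": 0.16},
    {"delta_pos": [0,0,0],"yaw": 0.08},
    {"delta_pos": [0,0,0],"yaw": 0}
  ]
}}

```text
t: 6.88
tcp_pos: [0.551, -0.3485, 0.2826]
tool_rot: [0.223, 0.975, -0.003, 0.005]
force: [0.2, -0.9, 0.5]
finger_gap: 0.654
```

Run:
```python
from h import *
s=manip.sense();print(s['t'],s['tcp_pos'],s['tool_rot'])
r=s['tool_rot'];print("jaw",2*np.degrees(np.arctan2(r[1],r[0]))-90)
t=manip.snapshot("top");c=manip.snapshot("scene")
cv2.imwrite("pics/t3.png",t)
a=cv2.resize(t[110:210,270:370],(396,396),interpolation=cv2.INTER_CUBIC)
b=cv2.resize(c[100:200,210:310],(396,396),interpolation=cv2.INTER_CUBIC)
cv2.imwrite("pics/c3.png",np.hstack([a,b]))
sh=np.array([.6906,.0125])
print((proj("top",[*sh,.114])-[269.5,109.5])*3.96,(proj("scene",s['tcp_pos'])-[209.5,99.5])*3.96+[396,0])
a=np.radians(244.5);u=np.array([np.cos(a),np.sin(a)]);print([((proj("top",[*(sh+q*u),z])-[269.5,109.5])*3.96).round(0).tolist() for q,z in((.095,.112),(.112,.171))])
```

```text
6.875 [ 0.55102744 -0.34853746  0.2825662 ] [ 0.22292196  0.974819   -0.00304265  0.00494592]
jaw 64.23813397397669
[121.4202318  158.44894385] [581.00771152 116.47374941]
[[234.0, 209.0], [257.0, 207.0]]
```

View pics/c3.png

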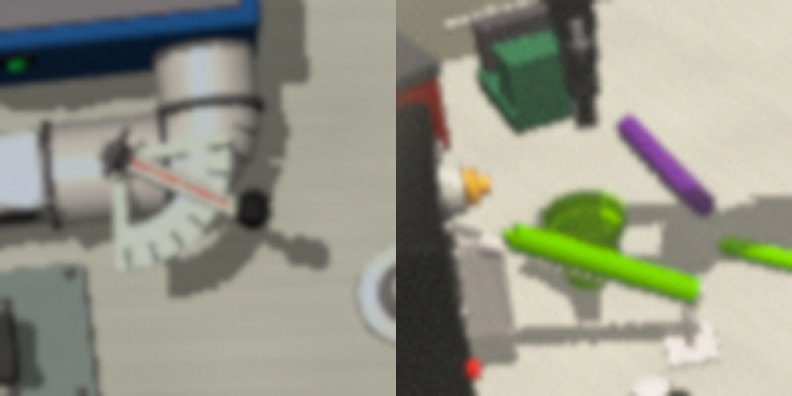

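Run:
```python
from h import *
def pl(n,a,b):
    o,d=ray(n,*a);_,e=ray(n,*b);m=np.cross(d,e);m/=np.linalg.norm(m);return m,m@o
c=manip.snapshot("scene")
h=cv2.cvtColor(c,cv2.COLOR_BGR2HSV);m=cv2.inRange(h,(33,120,60),(50,255,255))
# bright bar edges column by column
for u in(238,241,244,248,262,268,274,280,283):print(u,np.flatnonzero(m[140:190,u])[[0,-1]]+140,end=' ')
a=pl("scene",(281.2,171.5),(240.8,160.1));b=pl("top",(404.65,218.8),(434.45,163.7))
d=np.cross(a[0],b[0]);d/=np.linalg.norm(d);d*=np.sign(d[2])
print("\nslope",np.degrees(np.arcsin(d[2])),"dir",np.degrees(np.arctan2(d[1],d[0])))
A=np.vstack([a[0],b[0],[0,0,1]])
for z in(.0675,.115,.1625):
    p=np.linalg.solve(A,[a[1],b[1],z]);print(p,proj("top",p),proj("scene",p))
```

```text
238 [158 161] 241 [157 162] 244 [157 163] 248 [153 165] 262 [149 169] 268 [165 171] 274 [166 172] 280 [168 174] 283 [169 175] 
slope 28.985133552737285 dir -25.856467729286663
[ 0.46219077 -0.30014514  0.0675    ] [402.73667133 222.33773187] [288.22918948 173.48348416]
[ 0.53935155 -0.33753997  0.115     ] [416.83697568 196.26636376] [265.05913887 166.94540057]
[ 0.61651232 -0.37493481  0.1625    ] [431.79092881 168.61660479] [240.67956638 160.06601626]
```

Emit:
{"method": "send_rows", "body": {
  "commands": [
    {"delta_pos": [0,0.7,-3],"yaw": 0},
    {"delta_pos": [0,0,-3],"yaw": 0},
    {"delta_pos": [0,0,-3],"yaw": 0},
    {"delta_pos": [0,0,-2],"yaw": 0},
    {"delta_pos": [0,0,0],"yaw": 0}
  ]
}}

```text
t: 7.65
tcp_pos: [0.5525, -0.3398, 0.1714]
tool_rot: [0.224, 0.975, -0.004, 0.007]
force: [0.2, -0.4, -0.3]
finger_gap: 0.647
```

Emit:
{"method": "send_rows", "body": {
  "commands": [
    {"delta_pos": [-0.1,-0.2,-2],"yaw": 0},
    {"delta_pos": [0,0,-2],"yaw": 0},
    {"delta_pos": [0,0,-1.7],"yaw": 0},
    {"delta_pos": [0,0,-1],"yaw": 0},
    {"delta_pos": [0,0,0],"yaw": 0}
  ]
}}

```text
t: 8.28
tcp_pos: [0.5549, -0.3436, 0.1075]
tool_rot: [0.224, 0.975, -0.006, 0.011]
force: [0.3, -0.1, -1.4]
finger_gap: 0.65
```

Run:
```python
from h import *
s=manip.sense();print(s['t'],s['tcp_pos'],s['force'])
c=manip.snapshot("scene");t=manip.snapshot("top")
cv2.imwrite("pics/c4.png",np.hstack([cv2.resize(x,(396,396),interpolation=cv2.INTER_CUBIC) for x in(c[110:210,210:310],t[140:240,370:470])]))
```

```text
8.275 [ 0.55491376 -0.3436429   0.10753477] [ 0.27281992 -0.12925835 -1.44567405]
```

View pics/c4.png

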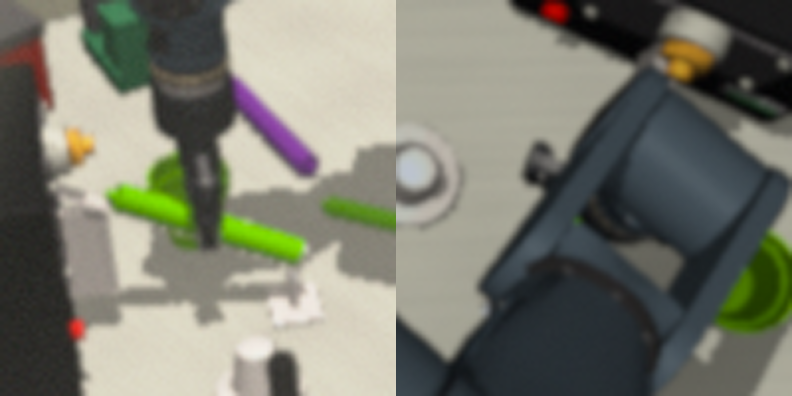

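The scene shows the finger crossing near the bar's middle: the bar spans x 115–302 in the crop and the finger is at 208. I go down a little more and grip.

Emit:
{"method": "send_rows", "body": {
  "commands": [
    {"delta_pos": [-0.1,0.05,-0.9],"yaw": 0},
    {"delta_pos": [0,0,0],"yaw": 0}
  ]
}}

```text
t: 8.62
tcp_pos: [0.5548, -0.344, 0.1]
tool_rot: [0.224, 0.975, -0.007, 0.013]
force: [-0.2, 0.2, -1.2]
finger_gap: 0.651
```

Emit:
{"method": "send_rows", "body": {
  "commands": [
    {"delta_pos": [0,0,0],"yaw": 0},
    {"delta_pos": [0,0,0],"yaw": 0},
    {"delta_pos": [0,0,0],"yaw": 0},
    {"delta_pos": [0,0,0],"yaw": 0}
  ],
  "grip": 1,
  "force": 30
}}

```text
t: 9.12
tcp_pos: [0.5543, -0.3454, 0.1008]
tool_rot: [0.224, 0.974, -0.008, 0.013]
force: [0.6, 0.7, -0.1]
finger_gap: 0.317
```

Emit:
{"method": "send_rows", "body": {
  "commands": [
    {"delta_pos": [-0.45,0.22,0.87],"yaw": 0},
    {"delta_pos": [-0.9,0.43,1.73],"yaw": 0},
    {"delta_pos": [-0.9,0.43,1.73],"yaw": 0},
    {"delta_pos": [-0.9,0.43,1.73],"yaw": 0},
    {"delta_pos": [-0.9,0.43,1.73],"yaw": 0},
    {"delta_pos": [-0.9,0.43,1.73],"yaw": 0},
    {"delta_pos": [-0.9,0.43,1.73],"yaw": 0},
    {"delta_pos": [0,0,2],"yaw": 0},
    {"delta_pos": [0,0,2],"yaw": 0},
    {"delta_pos": [0,0,0],"yaw": 0}
  ]
}}

```text
t: 10.38
tcp_pos: [0.4897, -0.3129, 0.2685]
tool_rot: [0.224, 0.974, -0.01, 0.016]
force: [0.0, -0.4, -2.7]
finger_gap: 0.317
```

Emit:
{"method": "send_rows", "body": {
  "commands": [
    {"delta_pos": [0.6,3,0],"yaw": -0.1},
    {"delta_pos": [0.6,5,0],"yaw": -0.13},
    {"delta_pos": [0.6,5,0],"yaw": -0.13},
    {"delta_pos": [0.6,5,0],"yaw": -0.13},
    {"delta_pos": [0.6,5,0],"yaw": -0.13},
    {"delta_pos": [0.6,5,0],"yaw": -0.13},
    {"delta_pos": [0.6,5,0],"yaw": -0.13},
    {"delta_pos": [0.6,5,0],"yaw": -0.13},
    {"delta_pos": [0.6,5,0],"yaw": -0.03},
    {"delta_pos": [0.4,3,0],"yaw": 0}
  ]
}}

```text
t: 11.62
tcp_pos: [0.5403, 0.1596, 0.2649]
tool_rot: [0.694, 0.72, -0.018, 0.006]
force: [0.2, 0.2, -1.4]
finger_gap: 0.323
```

Emit:
{"method": "send_rows", "body": {
  "commands": [
    {"delta_pos": [0.8,1,-3],"yaw": 0.04},
    {"delta_pos": [0,0,-3],"yaw": 0},
    {"delta_pos": [0,0,0],"yaw": 0},
    {"delta_pos": [0,0,0],"yaw": 0}
  ]
}}

```text
t: 12.12
tcp_pos: [0.5466, 0.173, 0.2034]
tool_rot: [0.677, 0.736, -0.018, 0.006]
force: [1.1, -0.2, -1.1]
finger_gap: 0.319
```

Run:
```python
from h import *
s=manip.sense();p=s['tcp_pos'];r=s['tool_rot'];print(s['t'],p,r,2*np.degrees(np.arctan2(r[1],r[0]))-90)
c=manip.snapshot("scene");t=manip.snapshot("top")
cv2.imwrite("pics/c5.png",np.hstack([cv2.resize(x,(396,396),interpolation=cv2.INTER_CUBIC) for x in(c[160:300,280:420],t[130:250,190:310])]))
for n,im in(("scene",c),("top",t)):
    h=cv2.cvtColor(im,cv2.COLOR_BGR2HSV);m=cv2.inRange(h,(33,120,60),(50,255,255))
    k,l,st,ce=cv2.connectedComponentsWithStats(m)
    print(n,proj(n,p-[0,0,-.019]),[st[i].tolist() for i in range(1,k) if st[i,4]>8])
```

```text
12.125 [0.5465537  0.17300882 0.20339208] [ 0.67697358  0.73576021 -0.01802     0.00624172] 4.7656306500767585
scene [355.93706883 218.85284901] [[247, 149, 21, 18, 277], [292, 160, 33, 12, 146], [336, 193, 11, 13, 84], [356, 213, 24, 34, 306]]
top [242.14994071 195.38817383] [[247, 187, 25, 12, 215], [444, 197, 28, 28, 600], [214, 201, 8, 3, 18], [396, 250, 42, 26, 284]]
```

View pics/c5.png

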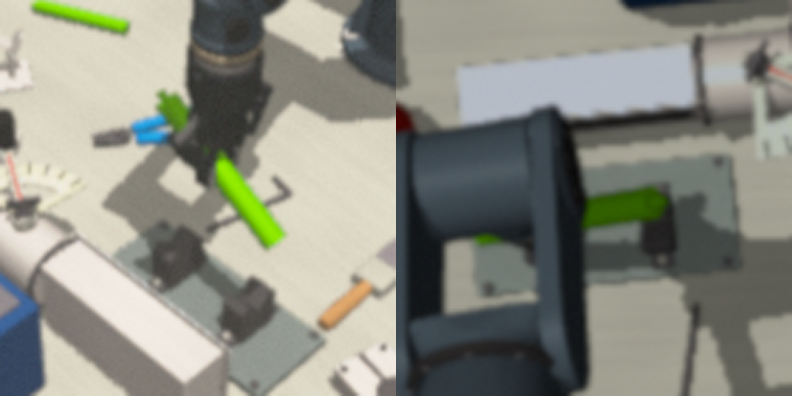

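Run:
```python
from h import *
a=tri((376,244.7),(214.3,202));b=tri((340.1,197),(270,192))
d=b-a;L=np.linalg.norm(d);print(a,b,L,np.degrees(np.arcsin(d[2]/L)),np.degrees(np.arctan2(d[1],d[0])),(a+b)/2)
for sl in(25,30,35):
  for off in(-.006,0,.006):
    u=np.array([.0785*np.cos(np.radians(sl)),-.9969*np.cos(np.radians(sl)),np.sin(np.radians(sl))])
    c=np.array([.5466,.173,.2224])+off*u
    print(sl,off,*[proj(n,c+k*u).round(1) for n in("scene","top") for k in(-.095,.095)])
```

```text
[0.53644449 0.25838884 0.17456861] [0.5476953  0.09460962 0.25655514] 0.18349933446498307 26.538219422753695 -86.07024434780725 [0.5420699  0.17649923 0.21556187]
25 -0.006 [378.4 245. ] [336.8 196.5] [212.9 199.7] [269.4 191.3]
25 0 [377.  243.4] [335.5 195. ] [214.6 199.5] [271.3 191. ]
25 0.006 [375.7 241.9] [334.2 193.5] [216.3 199.2] [273.2 190.7]
30 -0.006 [377.1 246.1] [337.6 195.3] [214.9 199.8] [267.8 191.2]
30 0 [375.9 244.5] [336.4 193.8] [216.5 199.5] [269.6 190.9]
30 0.006 [374.6 242.9] [335.2 192.2] [218.1 199.3] [271.4 190.6]
35 -0.006 [375.7 247. ] [338.6 194.3] [217.1 199.8] [266.  191.2]
35 0 [374.6 245.3] [337.5 192.7] [218.6 199.5] [267.7 190.9]
35 0.006 [373.4 243.7] [336.3 191. ] [220.  199.3] [269.4 190.6]
```

Emit:
{"method": "send_rows", "body": {
  "commands": [
    {"delta_pos": [0.15,-0.35,-3],"yaw": 0},
    {"delta_pos": [0,0,-3],"yaw": 0},
    {"delta_pos": [0,0,-2.5],"yaw": 0},
    {"delta_pos": [0,0,-1],"yaw": 0},
    {"delta_pos": [0,0,0],"yaw": 0}
  ],
  "force": 20
}}

```text
t: 12.85
tcp_pos: [0.5536, 0.1684, 0.1135]
tool_rot: [0.678, 0.735, -0.012, 0.011]
force: [1.2, 0.6, -0.9]
finger_gap: 0.32
```

Emit:
{"method": "send_rows", "body": {
  "commands": [
    {"delta_pos": [-0.5,0.1,-0.8],"yaw": 0},
    {"delta_pos": [0,0,-0.8],"yaw": 0},
    {"delta_pos": [0,0,-0.6],"yaw": 0},
    {"delta_pos": [0,0,0],"yaw": 0}
  ]
}}

```text
t: 13.35
tcp_pos: [0.5489, 0.1701, 0.093]
tool_rot: [0.678, 0.735, -0.011, 0.012]
force: [-1.1, 1.3, -0.8]
finger_gap: 0.318
```

Emit:
{"method": "send_rows", "body": {
  "commands": [
    {"delta_pos": [0,0,-0.4],"yaw": 0},
    {"delta_pos": [0,0,-0.4],"yaw": 0},
    {"delta_pos": [0,0,-0.3],"yaw": 0},
    {"delta_pos": [0,0,0],"yaw": 0}
  ]
}}

```text
t: 13.85
tcp_pos: [0.548, 0.1698, 0.0816]
tool_rot: [0.678, 0.735, -0.012, 0.012]
force: [-0.7, 1.7, 0.9]
finger_gap: 0.318
```

Emit:
{"method": "send_rows", "body": {
  "commands": [
    {"delta_pos": [0,0,-0.3],"yaw": 0},
    {"delta_pos": [0,0,-0.3],"yaw": 0},
    {"delta_pos": [0,0,-0.3],"yaw": 0},
    {"delta_pos": [0,0,0],"yaw": 0}
  ]
}}

```text
t: 14.35
tcp_pos: [0.548, 0.1693, 0.072]
tool_rot: [0.677, 0.735, -0.012, 0.012]
force: [-1.7, -0.5, 0.7]
finger_gap: 0.317
```

Run:
```python
from h import *
s=manip.sense();p=s['tcp_pos'];print(s['t'],p,s['force'],s['ft_torque'])
c=manip.snapshot("scene");t=manip.snapshot("top")
cv2.imwrite("pics/c6.png",np.hstack([cv2.resize(x,(396,396),interpolation=cv2.INTER_CUBIC) for x in(c[190:290,300:400],t[130:250,190:310])]))
```

```text
14.35 [0.54800461 0.16931699 0.07203062] [-1.72090008 -0.48862791  0.70365473] [0.09421034 0.36866584 0.16176627]
```

View pics/c6.png

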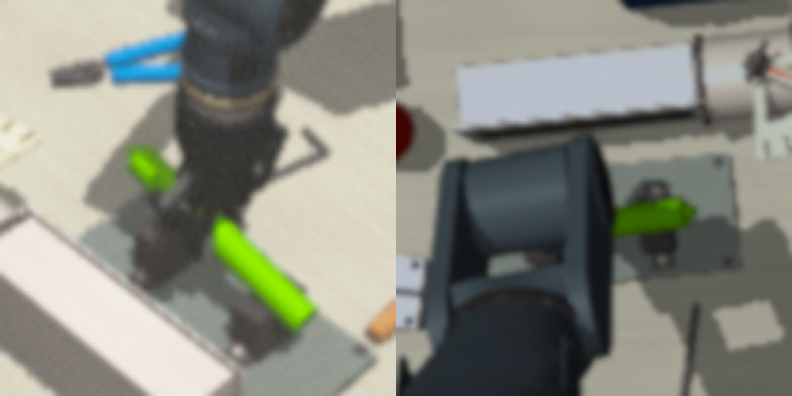

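The bar is pivoting in the pads as its lower end rests in the +y block, and the forces are low. I keep lowering it.

Emit:
{"method": "send_rows", "body": {
  "commands": [
    {"delta_pos": [0,0,-0.3],"yaw": 0},
    {"delta_pos": [0,0,-0.3],"yaw": 0},
    {"delta_pos": [0,0,-0.3],"yaw": 0},
    {"delta_pos": [0,0,0],"yaw": 0}
  ]
}}

```text
t: 14.95
tcp_pos: [0.5481, 0.1689, 0.0627]
tool_rot: [0.677, 0.736, -0.012, 0.012]
force: [-2.2, -0.7, 2.7]
finger_gap: 0.316
```

Emit:
{"method": "send_rows", "body": {
  "commands": [
    {"delta_pos": [0,0,-0.3],"yaw": 0},
    {"delta_pos": [0,0,-0.2],"yaw": 0},
    {"delta_pos": [0,0,0],"yaw": 0}
  ]
}}

```text
t: 15.32
tcp_pos: [0.5481, 0.1687, 0.0573]
tool_rot: [0.677, 0.736, -0.012, 0.012]
force: [-2.5, -1.5, 2.0]
finger_gap: 0.315
```

Emit:
{"method": "send_rows", "body": {
  "commands": [
    {"delta_pos": [0,0,-0.2],"yaw": 0},
    {"delta_pos": [0,0,0],"yaw": 0}
  ]
}}

```text
t: 15.58
tcp_pos: [0.548, 0.1686, 0.0552]
tool_rot: [0.677, 0.736, -0.012, 0.012]
force: [-1.8, -2.3, 2.0]
finger_gap: 0.318
```

```bash
cat > m.py <<'E'
from h import *
s=manip.sense();print(s['t'],s['tcp_pos'],s['force'])
c=manip.snapshot("scene");t=manip.snapshot("top")
cv2.imwrite("pics/last_s.png",c);cv2.imwrite("pics/last_t.png",t)
for n,im in(("scene",c),("top",t)):
    h=cv2.cvtColor(im,cv2.COLOR_BGR2HSV);m=cv2.inRange(h,(33,120,60),(50,255,255))
    k,l,st,ce=cv2.connectedComponentsWithStats(m)
    for i in range(1,k):
        if st[i,4]>8 and (300<ce[i,0]<400 if n=="scene" else ce[i,0]<320):
            p=np.argwhere(l==i)[:,::-1].astype(np.float32);v=cv2.fitLine(p,cv2.DIST_L2,0,.01,.01).ravel();print(n,st[i].tolist(),v.round(2),cv2.boxPoints(cv2.minAreaRect(p)).round(1).tolist())
y=np.array([-.0785,.9969])
for yc in(.169,.1715,.174):
  for sl in(0,5):
    u=np.array([*(y*np.cos(np.radians(sl))),-np.sin(np.radians(sl))]);C0=np.array([.548,yc,.0698])
    print(yc,sl,*[proj(n,C0+k*u).round(1) for n in("scene","top") for k in(-.095,.095)])
E
python3 m.py
```

```text
15.575 [0.54798515 0.16864773 0.05517198] [-1.80164015 -2.31990978  2.00282105]
scene [292, 160, 33, 12, 145] [9.7000e-01 2.4000e-01 3.0806e+02 1.6516e+02] [[291.5, 163.10000610351562], [292.5, 159.10000610351562], [324.70001220703125, 167.1999969482422], [323.70001220703125, 171.1999969482422]]
scene [331, 234, 13, 10, 79] [  0.89   0.45 336.43 238.01] [[329.5, 236.5], [335.0, 231.0], [343.0, 239.0], [337.5, 244.5]]
scene [353, 248, 27, 25, 275] [  0.77   0.63 365.64 260.5 ] [[349.5, 253.60000610351562], [355.20001220703125, 246.5], [380.79998779296875, 266.79998779296875], [375.20001220703125, 273.8999938964844]]
top [257, 191, 26, 11, 218] [ 9.9000e-01 -1.5000e-01  2.6880e+02  1.9596e+02] [[256.1000061035156, 192.5], [281.5, 189.6999969482422], [282.6000061035156, 199.0], [257.1000061035156, 201.89999389648438]]
0.169 0 [332.1 237.8] [375.6 269.8] [281.9 195.4] [221.1 201.7]
0.169 5 [332.2 236.1] [375.3 271.5] [281.6 195.2] [221.7 201.8]
0.1715 0 [332.6 238.3] [376.1 270.3] [281.1 195.4] [220.3 201.7]
0.1715 5 [332.6 236.6] [375.9 272. ] [280.8 195.2] [220.9 201.8]
0.174 0 [333.  238.7] [376.7 270.8] [280.3 195.4] [219.5 201.7]
0.174 5 [333.1 237. ] [376.4 272.5] [280.  195.2] [220.1 201.9]
```

Emit:
{"method": "send_rows", "body": {
  "commands": [
    {"delta_pos": [0,0,-0.2],"yaw": 0},
    {"delta_pos": [0,0,0],"yaw": 0}
  ]
}}

```text
t: 15.92
tcp_pos: [0.548, 0.1687, 0.0533]
tool_rot: [0.677, 0.736, -0.012, 0.012]
force: [-2.7, -2.0, 1.7]
finger_gap: 0.313
```

Emit:
{"method": "send_rows", "body": {
  "commands": [
    {"delta_pos": [0,0,-0.2],"yaw": 0},
    {"delta_pos": [0,0,0],"yaw": 0}
  ]
}}

```text
t: 16.18
tcp_pos: [0.5477, 0.1687, 0.0521]
tool_rot: [0.677, 0.735, -0.013, 0.012]
force: [-2.2, -1.8, 1.4]
finger_gap: 0.319
```

Emit:
{"method": "send_rows", "body": {
  "commands": [
    {"delta_pos": [0,0,-0.2],"yaw": 0},
    {"delta_pos": [0,0,0],"yaw": 0}
  ]
}}

```text
t: 16.42
tcp_pos: [0.5476, 0.1687, 0.052]
tool_rot: [0.677, 0.735, -0.012, 0.012]
force: [-2.5, -0.8, 1.9]
finger_gap: 0.32
```

```bash
python3 m.py | grep -v "292, 160"
python3 - <<'E'
from h import *
c=cv2.imread("pics/last_s.png");t=cv2.imread("pics/last_t.png")
cv2.imwrite("pics/c7.png",np.hstack([cv2.resize(x,(396,396),interpolation=cv2.INTER_CUBIC) for x in(c[210:290,315:395],t[150:230,200:280])]))
E
```

```text
16.425 [0.54758772 0.16874627 0.05202487] [-2.47325879 -0.83726124  1.85897069]
scene [331, 235, 13, 10, 78] [  0.9    0.44 336.47 239.18] [[329.5, 237.5], [335.0, 232.0], [343.0, 240.0], [337.5, 245.5]]
scene [353, 248, 27, 25, 273] [  0.78   0.63 365.79 260.65] [[350.0, 254.10000610351562], [355.5, 247.10000610351562], [381.1000061035156, 267.0], [375.6000061035156, 274.0]]
top [257, 191, 26, 11, 219] [ 9.9000e-01 -1.3000e-01  2.6882e+02  1.9620e+02] [[255.8000030517578, 193.5], [281.20001220703125, 189.3000030517578], [282.79998779296875, 198.5], [257.29998779296875, 202.8000030517578]]
0.169 0 [332.1 237.8] [375.6 269.8] [281.9 195.4] [221.1 201.7]
0.169 5 [332.2 236.1] [375.3 271.5] [281.6 195.2] [221.7 201.8]
0.1715 0 [332.6 238.3] [376.1 270.3] [281.1 195.4] [220.3 201.7]
0.1715 5 [332.6 236.6] [375.9 272. ] [280.8 195.2] [220.9 201.8]
0.174 0 [333.  238.7] [376.7 270.8] [280.3 195.4] [219.5 201.7]
0.174 5 [333.1 237. ] [376.4 272.5] [280.  195.2] [220.1 201.9]
```

View pics/c7.png

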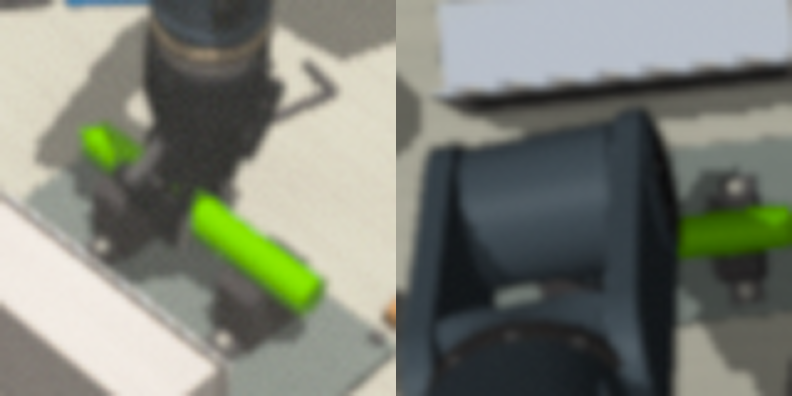

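Emit:
{"method": "send_rows", "body": {
  "commands": [
    {"delta_pos": [0,0,-0.3],"yaw": 0},
    {"delta_pos": [0,0,0],"yaw": 0}
  ]
}}

```text
t: 16.77
tcp_pos: [0.5472, 0.1688, 0.0511]
tool_rot: [0.678, 0.735, -0.013, 0.012]
force: [-2.1, -1.6, 0.8]
finger_gap: 0.319
```

```bash
python3 m.py | grep -v "292, 160"|head -4
```

```text
16.775 [0.54715121 0.16880319 0.05114202] [-2.12476704 -1.56798735  0.76082274]
scene [331, 235, 13, 10, 76] [  0.92   0.4  336.53 239.17] [[329.5, 237.5], [335.0, 232.0], [343.0, 240.0], [337.5, 245.5]]
scene [353, 249, 27, 24, 271] [  0.78   0.62 365.86 260.75] [[350.0, 254.10000610351562], [355.5, 247.10000610351562], [381.1000061035156, 267.0], [375.6000061035156, 274.0]]
top [257, 191, 26, 12, 216] [ 9.9000e-01 -1.3000e-01  2.6880e+02  1.9654e+02] [[255.60000610351562, 193.6999969482422], [281.20001220703125, 189.5], [282.79998779296875, 198.89999389648438], [257.20001220703125, 203.10000610351562]]
```

Both visible segments line up with slope 0.735, against 0.736 predicted for a level bar, so it is seated. I release it and back off upward.

Emit:
{"method": "send_rows", "body": {
  "commands": [
    {"delta_pos": [0,0,0],"yaw": 0},
    {"delta_pos": [0,0,0],"yaw": 0},
    {"delta_pos": [0,0,0],"yaw": 0},
    {"delta_pos": [0,0,0],"yaw": 0}
  ],
  "grip": -0.3
}}

```text
t: 17.38
tcp_pos: [0.5503, 0.1698, 0.0499]
tool_rot: [0.678, 0.735, -0.01, 0.014]
force: [-0.1, -0.3, -0.1]
finger_gap: 0.651
```

Emit:
{"method": "send_rows", "body": {
  "commands": [
    {"delta_pos": [0,0,1],"yaw": 0},
    {"delta_pos": [0,0,2],"yaw": 0},
    {"delta_pos": [0,0,4],"yaw": 0},
    {"delta_pos": [0,0,5],"yaw": 0},
    {"delta_pos": [0,0,5],"yaw": 0},
    {"delta_pos": [-3,-4,0],"yaw": 0},
    {"delta_pos": [-3,-5,0],"yaw": 0},
    {"delta_pos": [-3,-5,0],"yaw": 0},
    {"delta_pos": [0,-5,0],"yaw": 0},
    {"delta_pos": [0,-5,0],"yaw": 0}
  ]
}}

```text
t: 18.62
tcp_pos: [0.4586, -0.0728, 0.2324]
tool_rot: [0.675, 0.737, -0.006, 0.019]
force: [1.3, 0.1, -0.6]
finger_gap: 0.651
```

Emit:
{"method": "send_rows", "body": {
  "commands": [
    {"delta_pos": [0,-5,0],"yaw": 0},
    {"delta_pos": [0,-5,0],"yaw": 0},
    {"delta_pos": [0,-5,0],"yaw": 0},
    {"delta_pos": [0,0,0],"yaw": 0}
  ]
}}

```text
t: 19.12
tcp_pos: [0.4584, -0.2316, 0.2361]
tool_rot: [0.677, 0.736, -0.005, 0.023]
force: [-0.4, 0.7, 0.1]
finger_gap: 0.652
```

```bash
python3 m.py | grep -v "292, 160"
python3 - <<'E'
from h import *
c=cv2.imread("pics/last_s.png");t=cv2.imread("pics/last_t.png")
cv2.imwrite("pics/c8.png",np.vstack([np.hstack([cv2.resize(x,(396,297),interpolation=cv2.INTER_CUBIC) for x in(c[220:280,315:395],c[180:240,250:330])]),cv2.resize(t[145:205,205:365],(792,297),interpolation=cv2.INTER_CUBIC)]))
E
```

```text
19.125 [ 0.45837321 -0.23163161  0.23610443] [-0.38535219  0.72573981  0.14881337]
scene [332, 235, 48, 38, 466] [  0.8    0.59 356.04 253.7 ] [[329.6000061035156, 239.1999969482422], [334.8999938964844, 232.1999969482422], [381.1000061035156, 266.79998779296875], [375.79998779296875, 273.8999938964844]]
top [218, 192, 66, 14, 587] [ 1.0000e+00 -1.0000e-01  2.5004e+02  1.9862e+02] [[217.5, 196.89999389648438], [282.5, 190.3000030517578], [283.5, 200.0], [218.5, 206.60000610351562]]
0.169 0 [332.1 237.8] [375.6 269.8] [281.9 195.4] [221.1 201.7]
0.169 5 [332.2 236.1] [375.3 271.5] [281.6 195.2] [221.7 201.8]
0.1715 0 [332.6 238.3] [376.1 270.3] [281.1 195.4] [220.3 201.7]
0.1715 5 [332.6 236.6] [375.9 272. ] [280.8 195.2] [220.9 201.8]
0.174 0 [333.  238.7] [376.7 270.8] [280.3 195.4] [219.5 201.7]
0.174 5 [333.1 237. ] [376.4 272.5] [280.  195.2] [220.1 201.9]
```

View pics/c8.png

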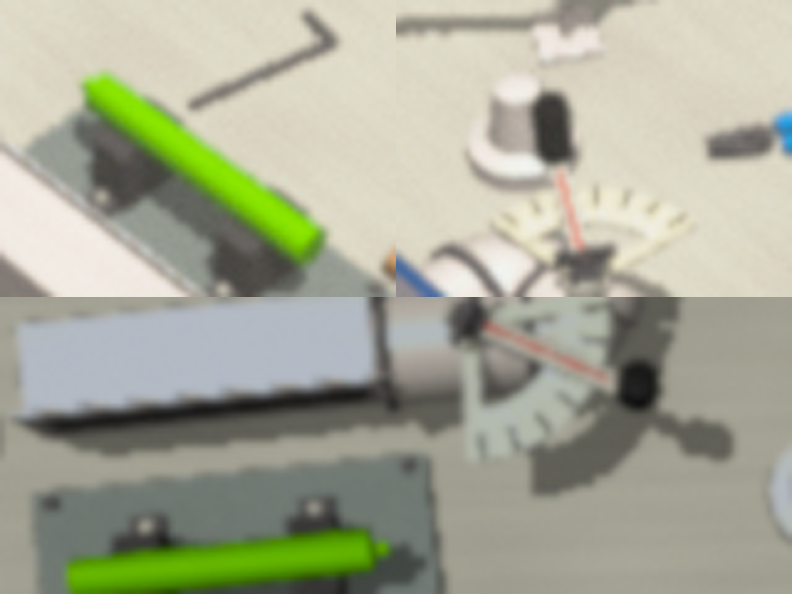

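Run:
```python
from h import *
t=cv2.imread("pics/last_t.png");h=cv2.cvtColor(t,cv2.COLOR_BGR2HSV);m=cv2.inRange(h,(33,120,60),(50,255,255))
print([(u,int((m[185:210,u]>0).sum())) for u in list(range(215,223))+list(range(276,287))])
# interior profile down the centre line, and dark V-block extents alongside the bar
for k in(-.007,0,.007):
  a=on("top",218+0.0,201.9,.078+k);b=on("top",280.3,195.4,.078+k);print(a,b,np.hypot(*(a-b)[:2]),(a+b)/2)
g=t.astype(int).sum(2)
for off in(-7,7):
  print(off,[(u,int(g[int(round(198.6-.1*(u-250)+off)),u])) for u in range(222,282)])
```

```text
[(215, 0), (216, 0), (217, 0), (218, 4), (219, 7), (220, 8), (221, 8), (222, 8), (276, 9), (277, 9), (278, 9), (279, 9), (280, 6), (281, 4), (282, 4), (283, 2), (284, 0), (285, 0), (286, 0)]
[0.53995596 0.27301882 0.071     ] [0.55546447 0.07923183 0.071     ] 0.19440655442819937 [0.54771022 0.17612532 0.071     ]
[0.53949452 0.27151952 0.078     ] [0.55493022 0.07864233 0.078     ] 0.19349385383496026 [0.54721237 0.17508092 0.078     ]
[0.53903307 0.27002022 0.085     ] [0.55439596 0.07805282 0.085     ] 0.1925811532417212 [0.54671452 0.17403652 0.085     ]
-7 [(222, 340), (223, 340), (224, 340), (225, 341), (226, 327), (227, 273), (228, 213), (229, 184), (230, 174), (231, 174), (232, 196), (233, 220), (234, 222), (235, 193), (236, 160), (237, 123), (238, 139), (239, 214), (240, 252), (241, 323), (242, 332), (243, 334), (244, 341), (245, 340), (246, 341), (247, 341), (248, 344), (249, 343), (250, 340), (251, 340), (252, 345), (253, 345), (254, 344), (255, 346), (256, 346), (257, 344), (258, 347), (259, 341), (260, 343), (261, 334), (262, 291), (263, 234), (264, 197), (265, 176), (26
[... 209 characters left out ...]
 347), (224, 344), (225, 347), (226, 344), (227, 332), (228, 283), (229, 213), (230, 171), (231, 159), (232, 160), (233, 161), (234, 161), (235, 164), (236, 163), (237, 152), (238, 123), (239, 82), (240, 96), (241, 158), (242, 187), (243, 192), (244, 194), (245, 196), (246, 207), (247, 219), (248, 220), (249, 221), (250, 223), (251, 224), (252, 198), (253, 198), (254, 198), (255, 201), (256, 215), (257, 224), (258, 226), (259, 227), (260, 227), (261, 198), (262, 197), (263, 189), (264, 176), (265, 166), (266, 159), (267, 161), (268, 159), (269, 158), (270, 158), (271, 156), (272, 155), (273, 125), (274, 118), (275, 167), (276, 196), (277, 203), (278, 205), (279, 205), (280, 210), (281, 211)]
```

Run:
```python
from h import *
v=lambda u:198.6-.1*(u-250)
ys=[on("top",u,v(u),.066)[1] for u in(227.4,262.3,237.4,272.2)];print(ys,np.mean(ys),np.mean(ys[:2])-.015,np.mean(ys[2:])+.015)
l=on("top",217.9,v(217.9),.084)[1];r=on("top",280.2,v(280.2),.084)[1];print(l,r,l-r,(l+r)/2)
```

```text
[np.float64(0.24479796429795284), np.float64(0.13591250129898358), np.float64(0.21362228762936783), np.float64(0.1049831464745759)] 0.17482897492522004 0.1753552327984682 0.17430271705197187
0.27053828234484906 0.07845635529535819 0.19208192704949087 0.1744973188201036
```

The bar's centre measures y = 0.1745 against 0.1748 for the midpoint of the blocks, so it's centred and level. The lever covers the orange mark. I'm handing in.

```bash
python3 -c "
from station import manip
print(manip.sign_off())"
```

```text
the job is handed in; nothing more can be done
None
```

I swung the damper lever round to the orange mark first. Then I lifted the green bar square off the chute and let it tip level into the stand's two V-blocks. Both are released, and I handed the job in at about 19 s with the gripper well clear.

- **Lever:** it covers the orange stripe in both camera views. I estimate it at about 60°, give or take 1°.
- **Bar:** its centre is within about 1 mm of the midpoint between the V-blocks along the stand. It follows the stand's y, and before release it matched the slope expected of a level bar. In the scene view it sits about 2 pixels off my prediction along its whole length; I put that down to calibration or shading rather than tilt.
- **Forces:** every reading I saw while lowering and pressing stayed below about 4 N.
- **Other things on the bench:** I touched none of them on purpose. The flange, nippers and hex key I could see in the later crops looked unmoved, but I did not measure them, and I did not check the rest after the move.

One move call was refused before anything moved, because I had left out the yaw values.

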